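Clean the jig and press the offcut into its corner

ROBOT

A 6-joint arm with a two-finger parallel gripper is mounted at the origin on a cart in front of the work surface, level with it; the furniture and walls round the work are solid. World frame = base frame: x ahead of the robot, y to its left, z up, the work surface at z = 0. Lengths are in m, angles in rad, forces in N, time in s.
With the tool pointing down it reaches from about 0.3 to 0.875 m from the base axis. Payload 6.4 kg.
Tool frame: the origin (TCP) lies at the very end of the fingers, on their centre line; the grasp point (between the pads) lies 19 mm behind it (env.grip_depth is the distance from the TCP to the grasp point, in m); z points along the fingers, y is the line along which they close (so a half turn about z gives the same grasp; the last joint's range is limited). The gripper opens to 85 mm and grips with 20 to 120 N. Pads are 22 mm wide; open, the fingers measure 114 mm over their backs; the gripper's body (76 mm by 85 mm) begins 54 mm behind the grasp point. The pads swing forward as they close: fully open they stand 13 mm farther back than shut.
Start: joints at [1.134, 0.181, 1.607, -0, 1.354, -0.206], TCP at [0.132, 0.56, 0.231] pointing down, gripper open.
Joint ranges: [-2.99, 2.99], [-0.89, 2.07], [0.3, 2.58], [-1.14, 4.28], [0, 2.63], [-3.12, 3.12]. Speed limits (rad/s): [2.57, 2.57, 3.01, 3.14, 3.14, 3.14].

INTERFACE

Orientations are given as a unit quaternion [x, y, z, w].
In Python, from station import env gives the robot as it stands. Calls block until the motion is done:
- env.goto(position, orientation): joint-space move of the TCP to a pose.
- env.servo_line(position, feed=0.15, rotation=None): straight line of the TCP; rotation=None keeps the orientation; feed is the mean speed in m/s.
- env.goto_joints(angles): joint-space move.
- env.set_gripper(opening, grasp_force=None): opening from 0.0 (shut) to 1.0 (fully open); grasp_force is the grip in N (None keeps the last); returns when the fingers have stopped.
- env.sleep(seconds).
- env.solve_ik(position, orientation): joint angles nearest the present ones, or None.
- env.read_camera(name): name is "scene" or "top"; returns the picture (420x560x3 uint8, blue, green, red); there is no depth.
- env.calibration(name): a dict with "K" (3x3 intrinsics, pixels), "k1" (the pictures are not rectified: a ray, as slopes to the right and down, at radius r is drawn at 1 + k1 r^2 times it, then the intrinsics apply), "cam_to_world" (4x4, takes a point from camera to world coordinates). Camera axes: x right, y up, looking along -z (the intrinsics and any distortion apply to the point x, -y, -z); pixel columns grow to the right and rows downward; lengths in m; the calibration is good to about 2 mm. A picture is of the moment at which its call begins. calibration takes no time and is no camera call.
A pose or a line that the arm cannot do raises env.IKError and nothing moves.
- env.job_done(): hands the job in; it is judged then, once.
Trained networks look in the newest picture that a camera, given by its name, has taken for a name from the list of things; names that differ only in an ending like _2 or _b are one class to them, and where a whole thing is asked for, a point or a joint stands for the part that bears it (a point fixed in the world has none). Each returns a list of dicts, best first, with "score" (0 to 1); they miss things now and then, are a little off and sometimes report something else, mostly with a low value. They report only what shows in the picture. A call takes as long as a camera call.
- env.find_in(camera, target): "uv" ([column, row] in pixels, amid what is visible of it).
Readings, each from a call of its own:
- env.read_clock(): time.
- env.read_joint_positions(): joint angles.
- env.read_joint_vel(): joint speeds.
- env.read_effort(): joint torques, N m.
- env.read_position(): TCP position.
- env.read_tcp_rot(): TCP orientation.
- env.read_ft_force(): force on the tool from outside, world axes, zero at the start.
- env.read_moment(): the same for the moment, N m.
- env.read_opening(): opening from 0.0 (shut) to 1.0 (fully open).
- env.read_grasp_force(): force on a finger pad.
Only numpy, scipy, OpenCV 4.12 (cv2) and the standard library are available. Lean on these libraries where they do the work, as an engineer would, in place of code of your own. Each camera call takes 0.05 s, during which the arm holds its last target. There are 200 camera calls.

TASK

First press the canister's nozzle cap all the way down for a moment and let it spring back up, so that the jig is sprayed before the offcut is loaded. Then take the stepped wooden offcut from the worktop and set it flat on the jig's bed, its step towards the robot, its full back face square against the low fence and its left end up against the stop block. Finish while still holding it there with one firm diagonal push, forwards into the fence and down onto the bed at once; do not let go, do not force it, and leave the other things on the worktop where they are.

Things in the scene. Friction and masses are not known exactly. Their poses are not given: they have to be found in the camera images.
- jig: Fixed jig: plywood board 140 x 340 x 12 mm (x, y, z) lying on the worktop; origin at the centre of its underside. Its x axis points away from the robot (to the fence side), y to the left (to the stop), z up. It stands at a varying place, turned by up to about 10 degrees. It carries the bed, fence and stop at its left part and the canister at its right end.
- jig_bed: Grey bed plate 110 x 170 x 6 mm on the board, top face 18 mm above the worktop; origin at the centre of its underside, axes as the jig's. The offcut slides on it with friction, so part of a forward push is taken by the bed while one presses down: about 15 N forwards with 10 N down seats it well.
- jig_fence: Aluminium fence bar 20 x 170 x 15 mm along y on the bed's far edge, top 33 mm above the worktop; origin at the centre of its underside, its face towards the robot 10 mm nearer the robot than the origin. Axes as the jig's.
- jig_stop: Dark wooden stop block 65 x 20 x 15 mm on the bed's left end, top 33 mm above the worktop; origin at the centre of its underside, its face towards the bed 10 mm to the right of the origin. Axes as the jig's.
- jig_corner (a point): Inside corner where the bed's top, the fence's near face and the stop's right face meet: jig frame (35, 125, 18) mm. Axes as the jig's; the free bed lies towards -x and -y of it.
- cap_top (a point): Centre of the top of the white nozzle cap, a disc 26 mm across on the aluminium canister (52 mm across, fixed on the right end of the board, jig frame (0, -115) mm). The top is 111 mm above the worktop when up and moves with the cap; a thin spout points at the bed.
- nozzle_cap (a joint): Travel of the nozzle cap in m: 0 up, 0.008 fully down. Sprung: 2.4 N to start, about 5.6 N fully down; it springs back by itself.
- offcut: Loose hardwood offcut, about 0.12 kg, on the worktop at the right, turned up to 30 degrees: base 50 x 100 x 20 mm (x, y, z) and on it a rib 30 (x) x 100 mm, up to 40 mm above the underside, flush with the back; so a step 20 mm wide and deep runs along the front (-x) top edge. Origin: centre of the underside. z up, +x the full back face (to the fence), +y the end that meets the stop.
- offcut_back (a point): On the offcut: middle of the lower edge of the back face, offcut frame (25, 0, 0) mm.
- offcut_end (a point): On the offcut: middle of the lower edge of the left end face, offcut frame (0, 50, 0) mm.
- offcut_rib (a point): On the offcut: centre of the rib's top face, offcut frame (10, 0, 40) mm; the rib can be gripped from above across its 30 mm, fingertips down to the step at 20 mm, which clears the fence.
- vblock: Loose bystander: plain steel block 35 x 50 x 30 mm near the worktop's front edge; origin at the centre of its underside. Leave alone.
- tape: Loose bystander: roll of black tape, 59 mm across, 19 mm high, lying beyond the offcut; origin at the centre of its underside. Leave alone.

How it is judged:
By the outcome, as a careful person would: the job done as asked, in the order asked, and still so for the second after the job is handed in, while the arm keeps its last pose, push and grip.
It also fails if it takes over 64 s, if anything falls off the work surface, if the arm or the gripper's body presses on something with over 40 N, if the wrist force passes 120 N, or if a joint passes its speed limit or range.

## Working session

There is one attempt and no reset: what is moved stays moved. The work goes in short steps, each a Python script; the robot and the scene stay as the last script left them, time stands still between calls to the robot, and variables do not carry over. Pictures are saved under pics/ and viewed, at most 10 in all, crops included, and the job is handed in when it is done.

```bash
mkdir -p pics; ls
cat > h.py <<'E'
import numpy as np, cv2
from station import env
def pix2w(cam,uv,z):
    c=env.calibration(cam);K=np.array(c["K"]);k1=c["k1"];T=np.array(c["cam_to_world"])
    d=(np.array(uv,float)-K[:2,2])/[K[0,0],K[1,1]]
    s=d.copy()
    for _ in range(30): s=d/(1+k1*(s@s))
    r=T[:3,:3]@np.array([s[0],-s[1],-1.]);o=T[:3,3]
    return o+r*(z-o[2])/r[2]
def w2pix(cam,p):
    c=env.calibration(cam);K=np.array(c["K"]);k1=c["k1"];T=np.array(c["cam_to_world"])
    q=T[:3,:3].T@(np.array(p)-T[:3,3]);s=np.array([q[0],-q[1]])/-q[2]
    s=s*(1+k1*(s@s));return s*[K[0,0],K[1,1]]+K[:2,2]
def quat(yaw):
    # tool z down; tool y along world direction yaw+90deg ; x along yaw
    from scipy.spatial.transform import Rotation as R
    c,s=np.cos(yaw),np.sin(yaw)
    x=np.array([c,s,0]);z=np.array([0,0,-1.]);y=np.cross(z,x)
    return R.from_matrix(np.c_[x,y,z]).as_quat()
E
python3 - <<'E'
from h import *
for cam in("scene","top"):
    cv2.imwrite(f"pics/{cam}0.png",env.read_camera(cam))
    print(cam,np.round(np.array(env.calibration(cam)["cam_to_world"])[:3,3],3),env.calibration(cam)["K"])
    for n in["jig","jig_bed","jig_fence","jig_stop","jig_corner","cap_top","offcut","offcut_back","offcut_end","offcut_rib","vblock","tape"]:
        print(n,[(np.round(d["uv"],1).tolist(),round(d["score"],2)) for d in env.find_in(cam,n)[:2]])
print(env.read_clock(),env.read_tcp_rot())
E
```

```text
pics
scene [-0.474 -0.323  0.709] [[504.05288351   0.         271.9889883 ]
 [  0.         504.05288351 206.34127767]
 [  0.           0.           1.        ]]
jig [([270.5, 212.8], 0.88)]
jig_bed [([243.4, 203.0], 0.38)]
jig_fence [([245.2, 195.6], 0.71)]
jig_stop [([389.7, 246.3], 0.22)]
jig_corner [([270.6, 210.9], 0.8), ([374.5, 222.0], 0.6)]
cap_top [([273.8, 186.7], 0.54)]
offcut [([388.1, 252.2], 0.89)]
offcut_back [([387.8, 248.1], 0.96), ([269.8, 212.6], 0.27)]
offcut_end [([393.6, 245.7], 0.97)]
offcut_rib [([387.6, 246.4], 0.73)]
vblock []
tape [([372.8, 217.4], 0.83)]
top [0.319 0.014 1.304] [[440.86873537   0.         281.8078313 ]
 [  0.         440.86873537 210.39446454]
 [  0.           0.           1.        ]]
jig [([236.9, 191.8], 0.67), ([352.2, 169.0], 0.25)]
jig_bed [([217.6, 194.1], 0.68)]
jig_fence [([215.8, 171.7], 0.93)]
jig_stop [([189.4, 185.6], 0.69), ([237.2, 191.2], 0.58)]
jig_corner [([236.8, 190.9], 0.9), ([374.2, 206.8], 0.61)]
cap_top [([216.9, 171.3], 0.49), ([371.6, 211.6], 0.2)]
offcut [([374.8, 208.2], 0.63)]
offcut_back [([372.8, 211.3], 0.71)]
offcut_end [([236.4, 192.0], 0.69), ([372.3, 211.6], 0.59)]
offcut_rib [([374.4, 208.3], 0.69)]
vblock [([177.9, 261.2], 0.76)]
tape [([353.0, 169.6], 0.48)]
1.3 [ 1.15137281e-01  9.93349589e-01 -2.22290721e-05 -1.50352646e-05]
```

Run:
```python
import cv2
i=cv2.imread("pics/top0.png")[130:290,160:420]
cv2.imwrite("pics/top0c.png",cv2.resize(i,None,fx=3,fy=3,interpolation=cv2.INTER_CUBIC))
i=cv2.imread("pics/scene0.png")[150:300,180:420]
cv2.imwrite("pics/scene0c.png",cv2.resize(i,None,fx=3.2,fy=3.2,interpolation=cv2.INTER_CUBIC))
```

```text
(no output)
```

View pics/top0c.png

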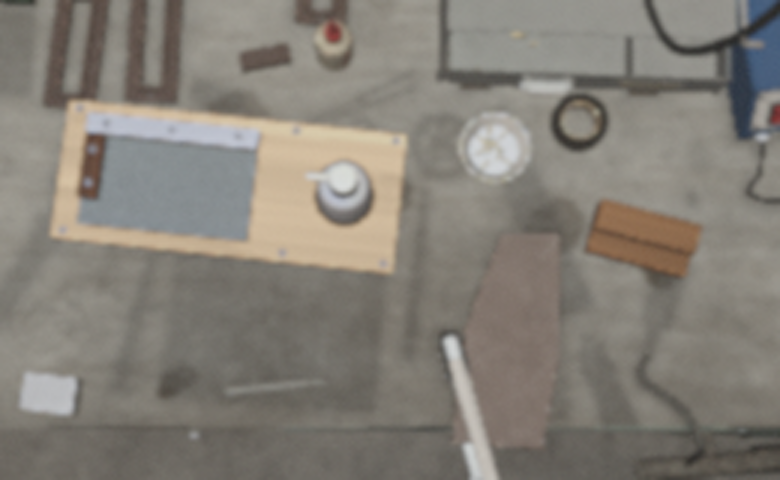

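View pics/scene0c.png

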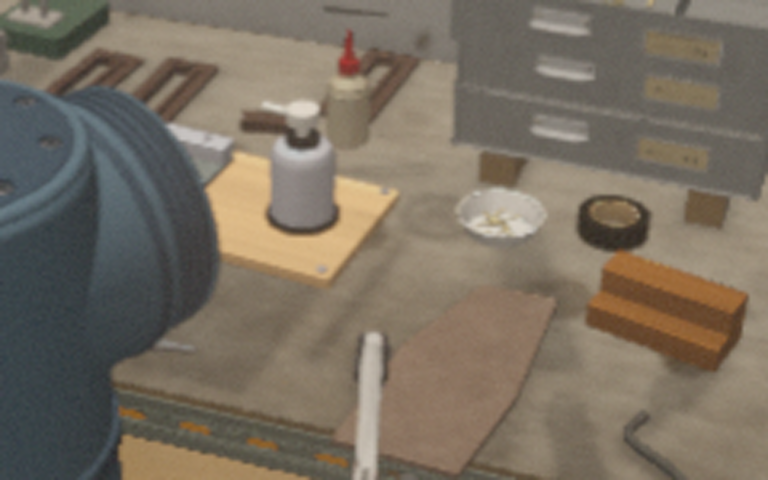

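The top view shows the jig board with corners at about (183,163), (296,174), (291,221), (177,209) px, with fence and stop at the back left and the cap at (274,190). The offcut is at (375,209) with its step towards the robot. The tape is at (353,170), the vblock at (177,261) and a bowl at (325,178). The scene view agrees. Next I'll fit poses to the colour silhouettes.

```bash
cat > fit.py <<'E'
from h import *
from scipy.optimize import minimize
def box(x0,x1,y0,y1,z0,z1): return [[x,y,z] for x in(x0,x1) for y in(y0,y1) for z in(z0,z1)]
JIG=[box(-.07,.07,-.17,.17,0,.012)]
OFF=[box(-.025,.025,-.05,.05,0,.02),box(-.005,.025,-.05,.05,0,.04)]
def render(cam,parts,p,shape,base=0,S=8):
    c,s=np.cos(p[2]),np.sin(p[2]);m=np.zeros((shape[0]*1,shape[1]*1),np.uint8)
    for b in parts:
        w=[w2pix(cam,[p[0]+c*q[0]-s*q[1],p[1]+s*q[0]+c*q[1],q[2]+base]) for q in b]
        h=cv2.convexHull(np.float32(w))[:,0]
        t=np.zeros((shape[0]*S,shape[1]*S),np.uint8)
        cv2.fillConvexPoly(t,np.int32(np.round((h+.5)*S-.5)),255)
        m=np.maximum(m,cv2.resize(t,shape[::-1],interpolation=cv2.INTER_AREA))
    return m.astype(float)/255
def blob(mask,uv):
    n,l=cv2.connectedComponents(mask.astype(np.uint8));u,v=map(int,uv)
    w=l[v-4:v+5,u-4:u+5];k=np.bincount(w[w>0]).argmax();return (l==k)
def hull(m):
    h=cv2.convexHull(np.argwhere(m)[:,::-1].astype(np.int32));o=np.zeros(m.shape,np.uint8);cv2.fillConvexPoly(o,h,1);return o.astype(bool)
def fit(parts,masks,p0,base=0):
    f=lambda p:sum(np.abs(render(c,parts,p,m.shape,base)-m).sum() for c,m in masks)
    r=minimize(f,p0,method="Nelder-Mead",options=dict(initial_simplex=np.array(p0)+np.array([[0,0,0],[.01,0,0],[0,.01,0],[0,0,.1]]),xatol=1e-4,fatol=.3))
    return r.x,r.fun
def offmask(img,uv):
    hsv=cv2.cvtColor(img,cv2.COLOR_BGR2HSV);H,S,V=[hsv[...,i].astype(int) for i in range(3)]
    return blob((H<20)&(S>110),uv)
E
python3 - <<'E'
from fit import *
t=cv2.imread("pics/top0.png");s=cv2.imread("pics/scene0.png")
for n,im,u in(("off",t,(375,209)),("offs",s,(388,250)),("board",t,(258,180)),("gnd",t,(300,200)),("iron",t,(325,250))):print(n,cv2.cvtColor(im,40)[u[1],u[0]])
mt=offmask(t,(375,209));ms=offmask(s,(388,250))
print(mt.sum(),ms.sum())
w=pix2w("top",(375,209),.02);p0=[w[0],w[1],-.2]
for M in([("top",mt)],[("scene",ms)],[("top",mt),("scene",ms)]):print("off",fit(OFF,M,p0))
hsv=cv2.cvtColor(t,40).astype(int)
bm=blob((abs(hsv[...,0]-17)<8)&(hsv[...,1]>55)&(hsv[...,2]>120),(258,180));bh=hull(bm)
print(bm.sum(),bh.sum())
w=pix2w("top",(236.9,191.8),.012);J,e=fit(JIG,[("top",bh)],[w[0],w[1],-.1]);print("jig",J,e)
c,si=np.cos(J[2]),np.sin(J[2])
cap=[J[0]+si*.115,J[1]-c*.115,.111];print("cap",cap)
o=t.copy();o2=s.copy()
for im,cm in((o,"top"),(o2,"scene")):
  for q in([.035,.125,.018],[.035,-.045+.0,.018],[-.07,-.17,.012],[.07,-.17,.012],[.07,.17,.012],[-.07,.17,.012],[0,-.115,.111]):
    u=w2pix(cm,[J[0]+c*q[0]-si*q[1],J[1]+si*q[0]+c*q[1],q[2]]);print(cm,q,u.round(1))
O,_=fit(OFF,[("top",mt),("scene",ms)],p0)
E=np.vstack([np.hstack([cv2.resize(o[150:230,165:305],None,fx=5,fy=5)])])
for q in([.035,.125,.018],[.035,-.045,.018],[0,-.115,.111]):
    u=w2pix("top",[J[0]+c*q[0]-si*q[1],J[1]+si*q[0]+c*q[1],q[2]]);cv2.circle(E,tuple(np.int32((u-[165,150]+.5)*5)),3,(0,0,255),1)
ed=cv2.morphologyEx(cv2.resize((render("top",JIG,J,bh.shape)*255).astype(np.uint8)[150:230,165:305],None,fx=5,fy=5)//128,cv2.MORPH_GRADIENT,np.ones((2,2)));E[ed>0]=(0,255,0)
cv2.imwrite("pics/fit1.png",E)
E
```

```text
off [ 13 113 135]
offs [ 15 158 147]
board [ 18  59 211]
gnd [ 18  27 124]
iron [ 11  42 128]
459 1177
off (array([ 0.50505417, -0.25793094, -0.19624517]), np.float64(232.7137254901961))
off (array([ 0.50823124, -0.25682886, -0.28409561]), np.float64(69.27058823529413))Traceback (most recent call last):
  File "<stdin>", line 7, in <module>
  File "fit.py", line 22, in fit
    r=minimize(f,p0,method="Nelder-Mead",options=dict(initial_simplex=np.array(p0)+np.array([[0,0,0],[.01,0,0],[0,.01,0],[0,0,.1]]),xatol=1e-4,fatol=.3))
    res = _minimize_neldermead(fun, x0, args, callback, bounds=bounds,
                               **options)
    fxr = func(xr)
    fx = function(np.copy(x), *(wrapper_args + args))
  File "fit.py", line 21, in <lambda>
    f=lambda p:sum(np.abs(render(c,parts,p,m.shape,base)-m).sum() for c,m in masks)
               ~~~^^^^^^^^^^^^^^^^^^^^^^^^^^^^^^^^^^^^^^^^^^^^^^^^^^^^^^^^^^^^^^^^^
  File "fit.py", line 21, in <genexpr>
    f=lambda p:sum(np.abs(render(c,parts,p,m.shape,base)-m).sum() for c,m in masks)
                          ~~~~~~^^^^^^^^^^^^^^^^^^^^^^^^
  File "fit.py", line 9, in render
    w=[w2pix(cam,[p[0]+c*q[0]-s*q[1],p[1]+s*q[0]+c*q[1],q[2]+base]) for q in b]
       ~~~~~^^^^^^^^^^^^^^^^^^^^^^^^^^^^^^^^^^^^^^^^^^^^^^^^^^^^^^^
  File "h.py", line 11, in w2pix
    c=env.calibration(cam);K=np.array(c["K"]);k1=c["k1"];T=np.array(c["cam_to_world"])
ValueError: time passes only in moves, steps and waits
```

```bash
python3 - <<'E'
from station import env
import pickle
pickle.dump({c:env.calibration(c) for c in("scene","top")},open("cal.pkl","wb"))
s=open("h.py").read().replace("env.calibration(cam)","CAL[cam]").replace("from station import env\n","from station import env\nimport pickle\nCAL=pickle.load(open('cal.pkl','rb'))\n")
open("h.py","w").write(s)
f=open("fit.py").read().replace("(S>110)","(S>75)");open("fit.py","w").write(f)
E
cat > run1.py <<'E'
from fit import *
t=cv2.imread("pics/top0.png");s=cv2.imread("pics/scene0.png")
mt=offmask(t,(375,209));ms=offmask(s,(388,250))
print(mt.sum(),ms.sum())
w=pix2w("top",(375,209),.02);p0=[w[0],w[1],-.2]
for M in([("top",mt)],[("scene",ms)],[("top",mt),("scene",ms)]):O,e=fit(OFF,M,p0);print("off",O,e)
hsv=cv2.cvtColor(t,40).astype(int)
bm=blob((abs(hsv[...,0]-17)<8)&(hsv[...,1]>45)&(hsv[...,2]>145),(258,180));bh=hull(bm)
print(bm.sum(),bh.sum())
w=pix2w("top",(236.9,191.8),.012);J,e=fit(JIG,[("top",bh)],[w[0],w[1],-.1]);print("jig",J,e)
def outl(img,cam,parts,p,base,x,y,W,H,k):
    E=cv2.resize(img[y:y+H,x:x+W],None,fx=k,fy=k,interpolation=cv2.INTER_CUBIC)
    for b in parts:
        m=cv2.resize((render(cam,[b],p,img.shape[:2],base)*255).astype(np.uint8)[y:y+H,x:x+W],None,fx=k,fy=k)
        E[cv2.morphologyEx((m>127).astype(np.uint8),cv2.MORPH_GRADIENT,np.ones((2,2)))>0]=(0,255,0)
    return E
A=outl(t,"top",JIG,J,0,170,155,130,70,5)
c,si=np.cos(J[2]),np.sin(J[2])
for q in([.035,.125,.018],[.035,-.045,.018],[0,-.115,.111]):
    u=w2pix("top",[J[0]+c*q[0]-si*q[1],J[1]+si*q[0]+c*q[1],q[2]]);cv2.circle(A,tuple(np.int32((u-[170,155]+.5)*5)),3,(0,0,255),1)
print("cap",J[0]+si*.115,J[1]-c*.115)
B=outl(t,"top",OFF,O,0,350,190,50,40,6);C=outl(s,"scene",OFF,O,0,358,223,60,47,5)
D=np.zeros((600,800,3),np.uint8);D[:350,:650]=A;D[355:595,:300]=B;D[355:590,310:610]=C
cv2.imwrite("pics/fit1.png",D)
E
python3 run1.py
```

```text
626 1439
off [ 0.50568459 -0.2578882  -0.27361512] 69.11764705882352
off [ 0.50758009 -0.25734411 -0.29427683] 224.24313725490197
off [ 0.50714502 -0.25741311 -0.28610231] 298.1411764705882
2806 5623
jig [ 0.56238769  0.14889271 -0.10167335] 261.7019607843137
cap 0.5507153874280568 0.034486606951043774
```

View pics/fit1.png

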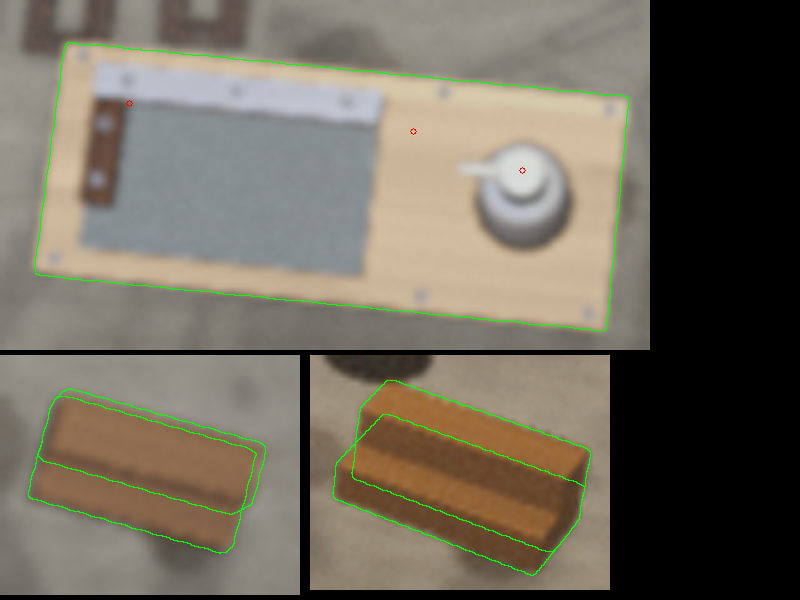

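The jig fit is tight and the cap lands on its marker. The offcut fit is good to about 2 mm. Now the cap.

Run:
```python
from h import *
cap=np.array([.5507,.0345]);O=[.5062,-.2577,-.278];J=[.5624,.1489,-.1017]
for s in(1,-1):
    for n,p,y in(("cap",[*cap,.13],J[2]),("off",[O[0],O[1],.15],O[2]),("jig",[.58,.2,.1],J[2])):
        q=env.solve_ik(p,quat(y+s*np.pi/2));print(s,n,None if q is None else np.round(q,2))
env.set_gripper(0.0)
s=1
try: env.goto([*cap,.135],quat(J[2]+np.pi/2))
except env.IKError: env.goto([*cap,.135],quat(J[2]-np.pi/2)); s=-1
env.sleep(.2);f0=np.array(env.read_ft_force());print(s,"f0",f0.round(2),env.read_position(),env.read_clock())
env.servo_line([*cap,.113],feed=.06)
for z in(.109,.106,.1045,.103,.1025,.102,.1015,.101):
    env.servo_line([*cap,z],feed=.02)
    f=np.array(env.read_ft_force())-f0;print(z,np.round(env.read_position(),4),f.round(2))
    if f[2]>11: break
env.sleep(.4);print((np.array(env.read_ft_force())-f0).round(2))
cv2.imwrite("pics/cap.png",env.read_camera("scene"))
env.servo_line([*cap,.16],feed=.08);print(env.read_clock())
```

```text
1 cap [-0.15  0.24  1.75 -0.    1.15 -0.05]
1 off [-0.68  0.25  1.7  -0.    1.19 -0.4 ]
1 jig [ 0.14  0.41  1.61 -0.    1.13  0.24]
-1 cap [-0.15  0.24  1.75 -0.    1.15  3.09]
-1 off [-0.68  0.25  1.7  -0.    1.19  2.74]
-1 jig [ 0.14  0.41  1.61 -0.    1.13 -2.9 ]
1 f0 [ 0.03  0.16 -0.1 ] [0.55069396 0.03514469 0.13508851] 4.6833
0.109 [0.5512 0.0344 0.1095] [ 1.11 -0.12  2.47]
0.106 [0.5512 0.0344 0.1063] [ 1.34 -0.4   4.33]
0.1045 [0.5512 0.0344 0.1048] [ 2.38 -1.55  4.64]
0.103 [0.5512 0.0344 0.1034] [ 3.22 -0.38  4.9 ]
0.1025 [0.5512 0.0344 0.103 ] [ 2.73 -0.52  6.46]
0.102 [0.5512 0.0344 0.103 ] [-1.2  -1.5  10.11]
0.1015 [0.5513 0.0344 0.103 ] [-1.98 -0.47 12.95]
[-2.    0.72 13.32]
8.4333
```

The cap bottomed out (force rose sharply at z = 0.103) and has been released. Next is the grasp.

Run:
```python
from h import *
O=[.5065,-.2577,-.278]
c,s=np.cos(O[2]),np.sin(O[2]);p=[O[0]+c*.010,O[1]+s*.010]
q=quat(O[2]+np.pi/2)
env.goto([*p,.12],q);env.set_gripper(.7)
print(env.read_position(),env.read_clock(),[d for d in env.find_in("scene","nozzle_cap")[:1]])
f0=np.array(env.read_ft_force())
env.servo_line([*p,.022],feed=.08)
print(np.round(env.read_position(),4),(np.array(env.read_ft_force())-f0).round(2))
cv2.imwrite("pics/pre.png",env.read_camera("scene"))
env.set_gripper(0.0,70);env.sleep(.3)
print(env.read_opening(),env.read_grasp_force(),np.round(env.read_position(),4),(np.array(env.read_ft_force())-f0).round(2))
env.servo_line([*p,.06],feed=.06);env.sleep(.2)
print(env.read_opening(),env.read_grasp_force(),(np.array(env.read_ft_force())-f0).round(2),env.read_clock())
im=env.read_camera("scene");env.read_camera("top")
i=np.vstack([cv2.imread("pics/pre.png")[180:300,300:480],im[180:300,300:480]])
cv2.imwrite("pics/grasp.png",cv2.resize(i,None,fx=2.4,fy=2.4,interpolation=cv2.INTER_CUBIC))
```

```text
[ 0.51613732 -0.26034978  0.1200098 ] 10.1833 [{'uv': [274.2, 190.8], 'score': 0.59}]
[ 0.5166 -0.2608  0.0227] [-0.8  -0.74  0.39]
0.3325322232034152 71.09750747680664 [ 0.5166 -0.2608  0.0227] [-0.45  1.02  5.56]
0.3336050346703792 70.25470733642578 [-1.11  0.31 -0.1 ] 13.325
```

View pics/grasp.png

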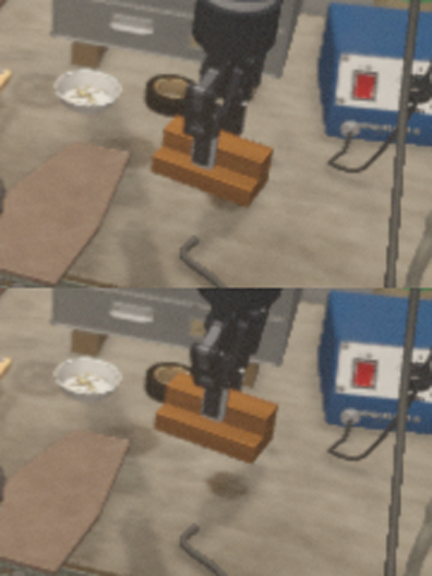

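Held level near its middle and lifted clear. Now I'll carry it to the jig and make guarded contacts.

```bash
cat > j.py <<'E'
from h import *
J=[.5624,.1489,-.1017];c,s=np.cos(J[2]),np.sin(J[2]);R=np.array([[c,-s,0],[s,c,0],[0,0,1]])
def W(p): return R@np.array(p)+[J[0],J[1],0]
def P(): return R.T@(np.array(env.read_position())-[J[0],J[1],0])
def F(n=3):
    a=[]
    for _ in range(n): a.append(env.read_ft_force()); env.sleep(.02)
    return R.T@np.mean(a,0)
def M(): return R.T@np.array(env.read_moment())
E
python3 - <<'E'
from j import *
p=env.read_position();env.servo_line([p[0],p[1],.2],feed=.15)
q=quat(J[2]+np.pi/2)
a=[.008,.065]
env.goto(W([*a,.2]),q);env.servo_line(W([*a,.055]),feed=.1);env.sleep(.3)
f0=F(8);m0=M();np.save("f0.npy",np.r_[f0,m0]);print("f0",f0.round(2),m0.round(3),env.read_opening())
for z in np.arange(.046,.034,-.0007):
    env.servo_line(W([*a,z]),feed=.02);f=F()-f0
    print(round(z,4),P().round(4),f.round(2),(M()-m0).round(3))
    if f[2]>3: break
cv2.imwrite("pics/a_s.png",env.read_camera("scene"));cv2.imwrite("pics/a_t.png",env.read_camera("top"));print(env.read_clock())
E
```

```text
f0 [ 0.2   0.3  -1.18] [-0.009 -0.038 -0.003] 0.3331602095679836
0.046 [0.008 0.065 0.046] [-0.37 -0.41  0.77] [-0.016  0.048  0.016]
0.0453 [0.008  0.065  0.0454] [ 0.12 -0.1   0.2 ] [0.025 0.018 0.008]
0.0446 [0.008  0.065  0.0446] [-0.37 -0.64  0.48] [ 0.007  0.073 -0.046]
0.0439 [0.008  0.065  0.0439] [-0.08 -0.22  0.06] [-0.029 -0.005  0.005]
0.0432 [0.0079 0.065  0.0431] [-0.3  -0.57  0.25] [-0.018  0.009 -0.041]
0.0425 [0.008  0.065  0.0425] [-0.68 -0.71  0.52] [0.043 0.072 0.027]
0.0418 [0.008  0.065  0.0418] [-0.21 -0.33  0.14] [-0.027  0.083  0.045]
0.0411 [0.008  0.065  0.0411] [-0.08 -0.11  0.18] [-0.057  0.003  0.012]
0.0404 [0.0082 0.0651 0.0407] [-1.38 -0.33  3.72] [-0.079  0.199 -0.01 ]
21.4333
```

Run:
```python
from j import *
k=np.load("f0.npy");f0,m0=k[:3],k[3:]
z=.0412;x=.008;y=.065
env.servo_line(W([x,y,z]),feed=.02)
while x<.028:
    x+=.001 if x<.016 else .0006
    env.servo_line(W([x,y,z]),feed=.03);f=F()-f0
    if f[0]<-2.5: break
print("fence",x,P().round(4),f.round(2),(M()-m0).round(3))
x-=.0012;env.servo_line(W([x,y,z]),feed=.02)
while y<.085:
    y+=.0008;env.servo_line(W([x,y,z]),feed=.03);f=F()-f0
    if f[1]<-3: break
print("stop",y,P().round(4),f.round(2),(M()-m0).round(3),env.read_opening(),env.read_clock())
i=env.read_camera("top")[155:225,170:300];cv2.imwrite("pics/b_t.png",cv2.resize(i,None,fx=5,fy=5,interpolation=cv2.INTER_CUBIC))
j=env.read_camera("scene");cv2.imwrite("pics/b_s.png",j)
```

```text
fence 0.021400000000000006 [0.0205 0.0651 0.0409] [-5.74 -0.02  3.07] [-0.049  0.917 -0.218]
stop 0.07539999999999994 [0.0202 0.0745 0.0412] [-1.18 -5.13  1.66] [-0.866  0.144 -0.052] 0.3311331728190457 30.9333
```

View pics/b_t.png

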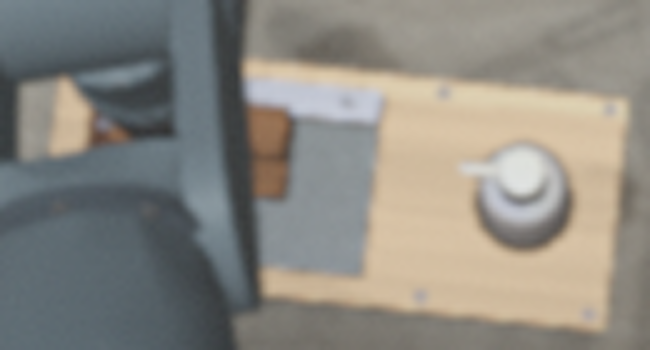

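The offcut is in the corner with its visible back edge along the fence. The contact moment shows its right end touches the fence first, so I'll trim yaw under a light push before the final push.

Run:
```python
from j import *
k=np.load("f0.npy");f0,m0=k[:3],k[3:]
x,y,z=.0202,.0735,.0412
env.servo_line(W([x,y,z]),feed=.02)
def rd(n=6):
    a=[];
    for _ in range(n): a.append(np.r_[R.T@np.array(env.read_ft_force()),R.T@np.array(env.read_moment())]); env.sleep(.02)
    a=np.mean(a,0);return a[:3]-f0,a[3:]-m0
def press(x,yaw):
    for _ in range(12):
        env.servo_line(W([x,y,z]),feed=.03,rotation=quat(J[2]+yaw+np.pi/2));f,m=rd()
        if f[0]<-5: break
        x+=.0004
    return x,f,m
yaw=0.
for _ in range(7):
    x1,f,m=press(x,yaw);ry=-m[2]/f[0]
    print("yaw",round(yaw,4),"x",round(x1,4),P().round(4),f.round(2),m.round(3),"ry mm",round(ry*1e3,1),round(env.read_clock(),1))
    if abs(ry)<.012: break
    yaw+=np.clip(ry*.15,-.006,.006);x=x1-.001
    env.servo_line(W([x,y,z]),feed=.02)
print(yaw,x1,env.read_opening())
```

```text
yaw 0.0 x 0.0214 [0.0205 0.0736 0.0409] [-5.56  1.18  2.58] [ 0.185  1.009 -0.214] ry mm -38.5 32.7
yaw -0.0058 x 0.0212 [0.0208 0.0735 0.0411] [-5.06  0.12  2.02] [ 0.016  0.88  -0.205] ry mm -40.6 34.0
yaw -0.0118 x 0.0218 [0.021  0.0735 0.0409] [-5.46 -0.36  2.51] [ 0.034  0.91  -0.136] ry mm -24.9 36.0
yaw -0.0155 x 0.0216 [0.021  0.0735 0.0411] [-5.43 -0.18  2.37] [0.065 0.91  0.175] ry mm 32.3 37.3
yaw -0.0107 x 0.0214 [0.021  0.0735 0.0411] [-5.06 -0.33  2.53] [-0.055  0.887 -0.172] ry mm -34.1 38.6
yaw -0.0158 x 0.0216 [0.021  0.0734 0.041 ] [-5.47 -1.37  2.78] [-0.008  0.956  0.199] ry mm 36.4 40.2
yaw -0.0103 x 0.0218 [0.021  0.0736 0.041 ] [-6.56 -0.1   2.47] [ 0.006  1.123 -0.202] ry mm -30.8 41.9
-0.014933084116325247 0.021800000000000014 0.3305853194033875
```

Run:
```python
from j import *
k=np.load("f0.npy");f0,m0=k[:3],k[3:];q=quat(J[2]-.0133+np.pi/2)
x,y,z=.0203,.0738,.0412
env.servo_line(W([x,y,z]),feed=.03,rotation=q)
for _ in range(8):
    f=F()-f0
    if f[1]<-3: break
    y+=.0004;env.servo_line(W([x,y,z]),feed=.03)
print("stop",round(y,4),P().round(4),f.round(2),round(env.read_clock(),1))
for i in range(22):
    f=F()-f0
    if i%3==0: print(round(x,4),round(z,4),f.round(1),(M()-m0).round(2))
    ex,ez=15+f[0],10-f[2]
    if ex<1.2 and ez<1.2 : break
    if ex>1: x+=np.clip(ex*.00009,.0001,.0005)
    if ez>1: z-=np.clip(ez*.00006,.00005,.0003)
    env.servo_line(W([x,y,z]),feed=.03)
    if env.read_clock()>57: break
env.sleep(.3);f=F(5)-f0
print("end",x,y,z,P().round(4),f.round(2),(M()-m0).round(3),env.read_opening(),env.read_grasp_force(),round(env.read_clock(),1))
cv2.imwrite("pics/end_s.png",env.read_camera("scene"))
```

```text
stop 0.075 [0.0205 0.0745 0.0413] [-0.24 -4.59  1.8 ] 43.3
0.0203 0.0412 [ 0.2 -4.4  1.8] [-0.74 -0.02  0.01]
0.0218 0.0403 [-5.5 -6.5  8.6] [-1.03  0.93  0.12]
0.0233 0.0402 [-10.4  -6.5  13.1] [-1.15  1.84  0.09]
0.0242 0.0402 [-13.1  -7.3  16.6] [-1.16  2.32  0.09]
end 0.024330204493773273 0.075 0.04023727935840964 [0.0211 0.0746 0.0408] [-14.58  -7.74  16.96] [-1.231  2.413  0.014] 0.33466123438388035 72.41838455200195 46.8
```

Run:
```python
from j import *
k=np.load("f0.npy");f0,m0=k[:3],k[3:]
x,y,z=.0245,.075,.0404
for i in range(6):
    env.servo_line(W([x,y,z]),feed=.03);env.sleep(.1);f=F(4)-f0
    print(round(x,4),round(z,4),P().round(4),f.round(1),(M()-m0).round(2))
    ex,ez=15.5+f[0],11-f[2]
    if abs(ex)<1.3 and abs(ez)<2: break
    x+=np.clip(ex*.00012,-.0003,.0003);z-=np.clip(ez*.00004,-.00025,.00025)
print(round(env.read_clock(),1))
a=env.read_camera("scene");t=env.read_camera("top")
D=np.hstack([cv2.resize(a[140:260,200:330],None,fx=3,fy=4*.75),cv2.resize(t[150:230,170:300],None,fx=3,fy=4.5)])
cv2.imwrite("pics/end.png",D)
```

```text
0.0245 0.0404 [0.0211 0.0746 0.0408] [-14.2  -7.9  17.1] [-1.23  2.43  0.07]
0.0247 0.0406 [0.0211 0.0745 0.0408] [-13.9  -7.4  15.3] [-1.14  2.38  0.06]
0.0249 0.0408 [0.0211 0.0746 0.0408] [-13.8  -7.6  14.5] [-1.06  2.4   0.06]
0.0251 0.041 [0.0211 0.0745 0.0408] [-14.   -7.2  14.6] [-1.08  2.42 -0.02]
0.0252 0.0411 [0.0211 0.0745 0.0408] [-14.5  -6.8  14.1] [-1.02  2.48  0.05]
0.0254 0.0412 [0.0211 0.0745 0.0408] [-14.7  -7.1  13. ] [-1.04  2.47  0.01]
49.3
```

View pics/end.png

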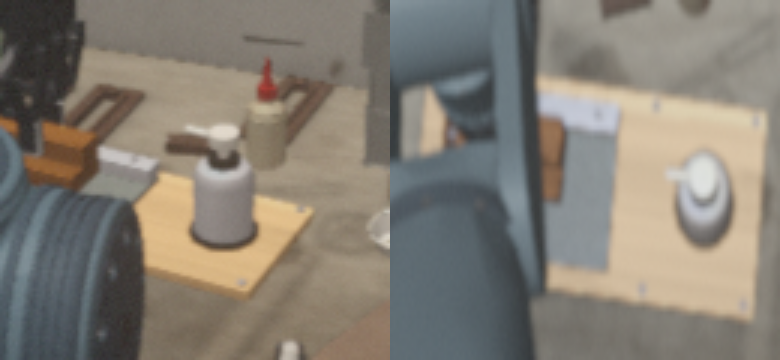

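The offcut lies flat with its back along the fence, its step facing the robot, and the cap is back up. I'll add a slight final forward push and hand in.

Run:
```python
from j import *
k=np.load("f0.npy");f0=k[:3]
env.servo_line(W([.0259,.075,.0413]),feed=.03);env.sleep(.4)
print(P().round(4),(F(6)-f0).round(1),env.read_grasp_force(),env.read_clock())
print(env.job_done())
```

```text
[0.0211 0.0745 0.0408] [-16.2  -6.8  15. ] 72.14218854904175 50.1667
the job is handed in; nothing more can be done
None
```

The job is handed in at about 50 s: I pressed the cap fully down and let it spring back, then set the offcut flat against the fence and stop, still gripped with about 16 N forward, 15 N down (more than the suggested 10 N) and 7 N sideways into the stop, the push built up in small steps rather than one stroke.

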